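# Clamp the serum bottle in the quick-release vise

### The job

Clamp the pump bottle in the blue quick-release vise so that its overcap can be fitted: squeeze the red release lever against the fixed fin, slide the jaw up until its rubber pad touches the bottle, and let go so that the lever drops back into the rack. Then turn the crank clockwise until the bottle is held firmly, without straining the glass, and let go of everything. Go by the feel at the crank, keep the bottle upright where it stands, and do not disturb the tamper, the two overcaps and the pump insert standing nearby.

Things in the scene. Friction and masses are not known exactly. Their poses are not given: they have to be found in the camera images.
- vise: Blue vise bolted to the table, base plate 335 x 110 x 10 mm. Origin at table height under the rail's centre line; x runs along the rail in the closing direction (to the fixed jaw), z up. Fixed jaw: white V block, 90 mm tall, that holds the bottle on the axis x = 100 mm, y = 0. Release lever and rack are on the +y side. Never moves.
- bottle: Glass serum bottle, gold collar and pump head, 40 mm across the collar, 101 mm tall, 91 g, standing loose on the vise's base plate (10 mm above the table) in the V of the fixed jaw, at most 2 mm from touching it. Origin at the centre of its underside, z up.
- carriage (a joint): Jaw position along the vise's +x (m), 0 to 0.075; at 0 the pad is 55 to 65 mm from the bottle (depends on the crank). Squeezed free it slides with 1 to 2 N of friction; else the lever's pin locks it in the rack every 8 mm, with 1 mm play: on letting go it settles by up to 4 mm either way. The pin may rest on a rack tooth (lever near 0.1) until the screw's load drops it in.
- grip (a point): Point on the carriage between red lever and blue fixed fin, 92 mm above the table, 18 mm below the blades' tops, 36 mm above the carriage's top; axes as the vise. Blades 24 to 26 mm wide along x; outer face of the fin 28 mm to the -y side of this point, of the lever 36 mm to the +y side at rest, 26 mm when fully squeezed.
- lever (a joint): Red release lever (rad): 0 at rest, pin in the rack, jaw locked; grows as it is squeezed towards the fin; pin clear of the rack above 0.15, stop at 0.26. Springs back; full squeeze takes about 14 N at the height of point grip. It pivots about a line along the vise's x, 36 mm below point grip.
- knob_mid (a point): Middle of the black crank grip: upright, round, 18 to 20 mm thick, 44 mm tall, middle 145 mm above the table, the crank arm's top 22 mm below the middle; spins freely on its pin. It circles the upright crank axis at 50 mm radius; that axis lies 60 mm from point grip in the vise's -x direction, at y = 0 of the vise. Rides on the carriage.
- crank (a joint): Screw crank (rad), growing clockwise seen from above; at 0 the grip is in the vise's -x direction from its axis. Clockwise drives the pad out 6 mm per rad; stop at 7 rad. Turned slowly and running free it drags with 8.4 N along the grip's path. As the pad loads the bottle the drag rises: firm at 11 to 15 N in all, best 13 N; 17 N endangers the glass. It stays where left.
- pad: Black rubber pad on stiff springs at the front of the sliding jaw, 44 mm wide, 8 mm thick, 30 mm tall, its middle 75 mm above the table: it meets the bottle at the gold collar. Axes as the vise; the middle of its face lies 79.5 mm along x and 75 mm up z from its origin, on the rail's centre line at table height.
- tamper: White nylon tamper, 42 mm across, 110 mm tall, standing; origin at its underside. Leave alone.
- insert: Gold pump head standing on its collar, 26 mm across, 37 mm tall; origin at its underside. Leave alone.
- cap_a: Loose gold overcap, 24 mm across, 36 mm tall; origin at its underside. Leave alone.
- cap_b: Another loose gold overcap of the same size; origin at its underside. Leave alone.

How it is judged:
By the outcome, as a careful person would: the job done as asked, in the order asked, and still so for the second after the job is handed in, with the robot touching nothing.
It also fails if it takes over 67 s, if anything falls off the work surface, if the arm or the gripper's body presses on something with over 40 N, if the wrist force passes 120 N, or if a joint passes its speed limit or range.

### The arm

A 6-joint arm with a two-finger parallel gripper is mounted at the origin on a cart in front of the work surface, level with it; the furniture and walls round the work are solid. World frame = base frame: x ahead of the robot, y to its left, z up, the work surface at z = 0. Lengths are in m, angles in rad, forces in N, time in s.
With the tool pointing down it reaches from about 0.3 to 0.875 m from the base axis. Payload 6.4 kg.
Tool frame: the origin (TCP) lies at the very end of the fingers, on their centre line; the grasp point (between the pads) lies 19 mm behind it; z points along the fingers, y is the line along which they close (so a half turn about z gives the same grasp; the last joint's range is limited). The gripper opens to 85 mm and grips with 20 to 120 N. Pads are 22 mm wide; open, the fingers measure 114 mm over their backs; the gripper's body (76 mm by 85 mm) begins 54 mm behind the grasp point. The pads swing forward as they close: fully open they stand 13 mm farther back than shut.
Start: joints at [-1.427, 0.181, 1.607, -0, 1.354, -0.206], TCP at [0.197, -0.54, 0.231] pointing down, gripper open.
Joint ranges: [-2.99, 2.99], [-0.89, 2.07], [0.3, 2.58], [-1.14, 4.28], [0, 2.63], [-3.12, 3.12]. Speed limits (rad/s): [2.57, 2.57, 3.01, 3.14, 3.14, 3.14].

### API

Orientations are given as a unit quaternion [w, x, y, z].
In Python, from rig import telemetry, eyes, workorder gives the robot as it stands. The module is installed in compiled form; this text tells all that it offers.
- The arm moves only by the tool drive_tool, never from a script. Its argument "rows" is text: rows parted by semicolons, each of 7 numbers parted by spaces: the shift along the tool's x, y, z in m, then the turn, a rotation vector about the tool's x, y, z in rad, then the gripper command: -1 is shut, 1 is fully open, values between are in proportion. A call has 1 to 5 rows; each row is the pose to reach, as a shift and turn from the pose commanded when the call began, along the tool's axes at that moment; what a row does not reach only later rows make up. A row lasts 1/8 s, in which the tool goes at most 62.5 mm and 10.7 degrees, less where a joint would pass 70% of its speed; a pose out of reach is approached as far as the arm can. A call with a gripper value outside its range is refused whole. The fingers move at their own pace and stop on an object; the grip force is fixed at half the most. Time passes only in rows, so rows that repeat a pose let the fingers close. It gives the time, the measured TCP pose, the force, the opening and the grip force at its end, in the units of the state.
- telemetry.read_state(): the state, without advancing time (a new reading comes with each control period).
- eyes.camera(name): name is "side" or "top"; returns the picture (420x560x3 uint8, red, green, blue); there is no depth.
- eyes.camera_params(name): a dict with "vfov" (degrees; the focal length in pixels is half the picture's height over the tangent of half this angle, whatever the lens; pixels are square), "cx", "cy" (the principal point, pixels), "k1" (the pictures are not rectified: a ray, as slopes to the right and down, at radius r is drawn at 1 + k1 r^2 times it, then the intrinsics apply), "R" (3x3) and "t" (3): a world point X has camera coordinates R X + t. Camera axes: x right, y down, z forward; pixel columns grow to the right and rows downward; lengths in m; the calibration is good to about 2 mm. A picture is of the moment at which its call begins. camera_params takes no time and is no camera call.
- workorder.sign_off(): hands the job in; it is judged then, once.
The state is a dict: "time": time; "qpos": joint angles; "qvel": joint speeds; "joint_efforts": joint torques, N m; "position": TCP position; "eef_rot": TCP orientation; "contact_force": force on the tool from outside, world axes, zero at the start; "moment": the same for the moment, N m; "finger_gap": finger opening in m; "grasp_force": force on a finger pad.
Only numpy, scipy, OpenCV 4.12 (cv2) and the standard library are available. Lean on these libraries where they do the work, as an engineer would, in place of code of your own. Each camera call takes 0.05 s, during which the arm holds its last target. There are 200 camera calls.

## Working session

There is one attempt and no reset: what is moved stays moved. The work goes in short steps, Python scripts to look and compute and a tool call to move; the robot and the scene stay as the last step left them, time stands still between calls to the robot, and variables do not carry over. Pictures are saved under pics/ and viewed, at most 13 in all, crops included, and the job is handed in when it is done.

Besides the shell and the picture viewer there is one more tool, called after "Request:" by a JSON object that holds its "api" and its "payload", one argument or row to a line. drive_tool: Moves the arm, as the interface text tells. Its arguments: {"type":"object","properties":{"rows":{"type":"string"}},"required":["rows"]}

```bash
mkdir -p pics
python3 - <<'E'
from rig import telemetry, eyes
import cv2
for n in("side","top"):
    cv2.imwrite(f"pics/{n}0.png",eyes.camera(n)[:,:,::-1]); print(n,eyes.camera_params(n))
print(telemetry.read_state())
E
```

```text
side {'vfov': 45.10214535451169, 'cx': 281.1927955049734, 'cy': 206.67877429151318, 'k1': 0.041620057259572456, 'R': array([[-0.84423241, -0.53573116,  0.01624048],
       [-0.22922629,  0.33350506, -0.91445595],
       [ 0.48448627, -0.7757361 , -0.40435945]]), 't': array([0.51659837, 0.20481005, 0.92393432])}
top {'vfov': 47.39918513917564, 'cx': 277.94316758649404, 'cy': 217.76303863172612, 'k1': -0.01884574209576632, 'R': array([[ 0.01540179, -0.99982624, -0.01050079],
       [-0.9901749 , -0.01379165, -0.13915265],
       [ 0.13898365,  0.01254082, -0.99021527]]), 't': array([0.13427724, 0.52017136, 1.16208341])}
{'time': 0.1, 'qpos': array([-1.42727364e+00,  1.81460418e-01,  1.60792154e+00, -7.44296996e-06,
        1.35376488e+00, -2.06296544e-01]), 'qvel': array([-6.91639243e-04, -4.66133392e-04, -2.41965432e-03,  9.08168843e-05,
        9.96127105e-04, -1.14379000e-03]), 'joint_efforts': array([-1.26189580e-04, -4.45877516e+01, -3.52237952e+01, -2.49328687e-04,
        4.18192489e-03,  4.24513212e-05]), 'position': array([ 0.19701278, -0.53967152,  0.23047125]), 'eef_rot': array([-7.76822860e-04,  9.84741834e-01,  1.74019871e-01,  2.07547446e-05]), 'contact_force': array([ 0.90360294, -0.13325529, -0.04300824]), 'moment': array([ 0.01925357, -0.02678661,  0.00658966]), 'grasp_force': 0.0, 'finger_gap': 0.08539936370920359}
```

View pics/side0.png

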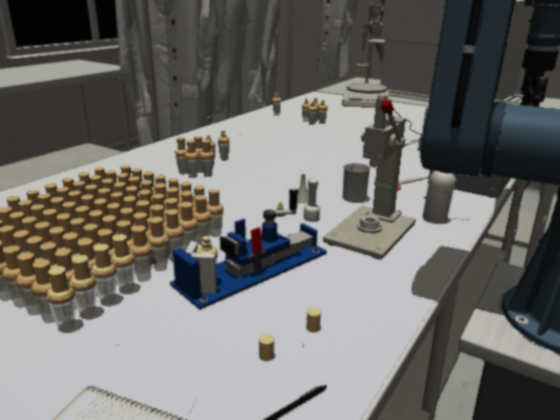

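View pics/top0.png

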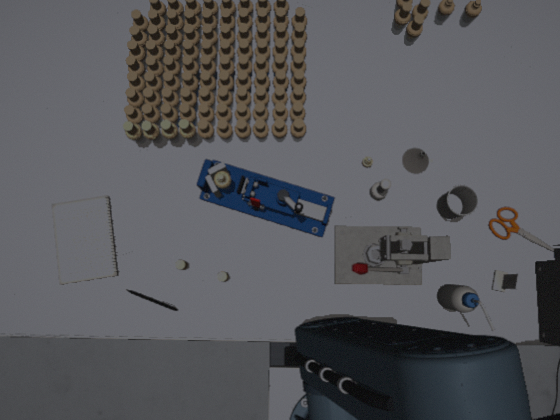

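The side view shows the vise (about 175–325, 215–295), with the red lever at (257,240) and the black knob at (269,215). In the top view its plate spans (198,160)–(334,236), with the fixed jaw at the left.

```bash
cat > h.py <<'E'
import numpy as np, cv2
from rig import telemetry, eyes
P={n:eyes.camera_params(n) for n in("side","top")}
def K(n):
    p=P[n]; f=210/np.tan(np.radians(p["vfov"]/2)); return np.array([[f,0,p["cx"]],[0,f,p["cy"]],[0,0,1]])
def dist(n): return np.array([P[n]["k1"],0,0,0,0.])
def ray(n,uv):
    s=cv2.undistortPoints(np.array([[uv]],float),K(n),dist(n))[0,0]
    R=P[n]["R"]; return -R.T@P[n]["t"], R.T@np.array([s[0],s[1],1])
def onplane(n,uv,z):
    o,d=ray(n,uv); return o+d*(z-o[2])/d[2]
def proj(n,X):
    r=cv2.Rodrigues(P[n]["R"])[0]; return cv2.projectPoints(np.atleast_2d(np.array(X,float)),r,P[n]["t"],K(n),dist(n))[0][:,0]
def cross(a,b):
    (o1,d1),(o2,d2)=ray("side",a),ray("top",b)
    s=np.linalg.lstsq(np.c_[d1,-d2],o2-o1,rcond=None)[0]; p,q=o1+s[0]*d1,o2+s[1]*d2
    return (p+q)/2,np.linalg.norm(p-q)
def crop(n,img,x,y,w,h,s,name):
    cv2.imwrite("pics/"+name,cv2.resize(np.clip(img[y:y+h,x:x+w,::-1]*1.5,0,255).astype("uint8"),None,fx=s,fy=s,interpolation=cv2.INTER_CUBIC))
E
python3 - <<'E'
from h import *
t=eyes.camera("top"); s=eyes.camera("side")
hsv=cv2.cvtColor(t,cv2.COLOR_RGB2HSV)
m=cv2.inRange(hsv,(105,150,50),(125,255,255)); m[:140]=0;m[250:]=0;m[:,:190]=0;m[:,345:]=0
m=cv2.morphologyEx(m,cv2.MORPH_OPEN,np.ones((2,2)))
c=np.argwhere(m)[:,::-1].astype(np.float32)
r=cv2.minAreaRect(cv2.convexHull(c)); b=cv2.boxPoints(r); print(b)
W=np.array([onplane("top",p,.01) for p in b]);print(W.round(4)); print([np.linalg.norm(W[i]-W[i-1]).round(4) for i in range(4)], W.mean(0))
both=np.vstack([np.full((1,1,3),0)]*0+[t[145:245,190:345]])
crop("top",t,190,145,155,100,5,"t1.png"); crop("side",s,160,195,180,110,4.4,"s1.png")
for n,i in(("top",t),("side",s)):
    h=cv2.cvtColor(i,cv2.COLOR_RGB2HSV); mm=cv2.inRange(h,(0,150,60),(8,255,255))|cv2.inRange(h,(172,150,60),(180,255,255))
    k,_,st,ce=cv2.connectedComponentsWithStats(mm); print(n,[(st[j].tolist(),ce[j].round(1).tolist()) for j in range(1,k) if st[j][4]>8])
E
```

```text
[[194.2472  197.27689]
 [206.30573 158.51733]
 [334.98425 198.55066]
 [322.92572 237.31021]]
[[ 0.5724  0.3595  0.01  ]
 [ 0.6758  0.332   0.01  ]
 [ 0.574  -0.0039  0.01  ]
 [ 0.4733  0.0269  0.01  ]]
[np.float64(0.347), np.float64(0.107), np.float64(0.351), np.float64(0.1053)] [0.5738583  0.17860749 0.01      ]
top [([250, 197, 10, 5, 24], [254.4, 199.4]), ([353, 264, 15, 9, 110], [359.8, 267.7])]
side [([382, 99, 9, 8, 53], [385.7, 102.5]), ([252, 228, 9, 24, 175], [255.9, 239.3])]
```

View pics/t1.png

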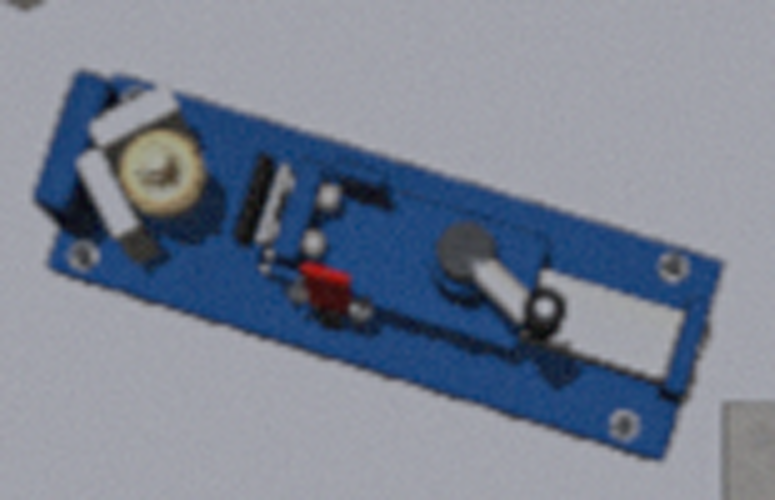

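View pics/s1.png

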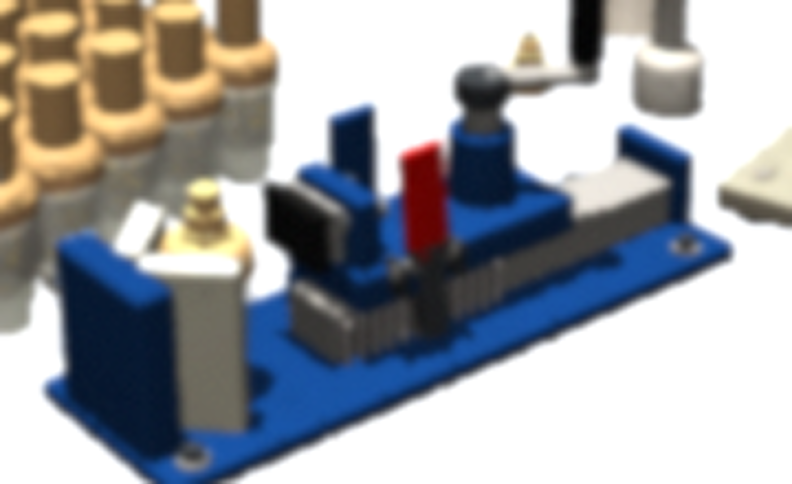

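The top crop shows the lever (red) at about (255,202), the fin at about (264,183), the crank hub at (283,195) and the crank grip at (299,207). So the crank starts a little past 0 rad. Next I compute the frame and points.

Run:
```python
from h import *
T=lambda x,y:(190+(x+.5)/5-.5,145+(y+.5)/5-.5); S=lambda x,y:(160+(x+.5)/4.4-.5,195+(y+.5)/4.4-.5)
A=onplane("top",T(660,458),.01);B=onplane("top",T(48,265),.01);C=onplane("top",T(722,262),.01)
print("plate",A,B,C,np.linalg.norm(A-B),np.linalg.norm(A-C))
As=onplane("side",S(730,250),.01);print("side A",As)
vx=(B-A)/np.linalg.norm(B-A); vy=np.cross([0,0,1],vx); O=A+vx*.1675-vy*.055; O[2]=0
O2=C+vx*.1675+vy*.055;print(vx,O,O2, np.degrees(np.arctan2(vx[1],vx[0])))
def V(n,X): d=X-O; print(n,X.round(4),"vise",(d@vx).round(4),(d@vy).round(4),X[2].round(4))
V("knobtop",onplane("top",T(545,308),.167)); V("hub",onplane("top",T(467,248),.123))
V("levertop top",onplane("top",T(325,270),.110)); V("bottle",onplane("top",T(158,168),.10)); V("padtop",onplane("top",T(250,200),.09))
V("knob_side",onplane("side",S(585,68),.123))
for n,a,b in(("lever top",(421,150),(330,272)),("fin top",(352,112),(365,180)),("padtop",(300,200),(255,200)),("bottle",(205,185),(155,165))):
    X,e=cross(S(*a),T(*b)); V(n+f" err{e:.4f}",X)
```

```text
plate [0.476063   0.03027378 0.01      ] [0.57173835 0.34658816 0.01      ] [ 0.57798465 -0.00138609  0.01      ] 0.330467175770568 0.10672567531787153
side A [0.4730431  0.03578825 0.01      ]
[0.28951543 0.95717335 0.        ] [0.57720137 0.17467697 0.        ] [0.57383395 0.1748638  0.01      ] 73.1710524727689
knobtop [0.5267 0.0944 0.167 ] vise -0.0915 0.0251 0.167
hub [0.562  0.1298 0.123 ] vise -0.0473 0.0016 0.123
levertop top [0.5529 0.1969 0.11  ] vise 0.0143 0.0297 0.11
bottle [0.6035 0.2791 0.1   ] vise 0.1075 0.005 0.1
padtop [0.5905 0.2353 0.09  ] vise 0.0619 0.0048 0.09
knob_side [0.5213 0.1025 0.123 ] vise -0.0853 0.0326 0.123
lever top err0.0010 [0.5517 0.1943 0.1092] vise 0.0114 0.0301 0.1092
fin top err0.0033 [0.5983 0.1798 0.1093] vise 0.011 -0.0187 0.1093
padtop err0.0006 [0.5904 0.2328 0.0893] vise 0.0594 0.0042 0.0893
bottle err0.0020 [0.603  0.2794 0.1127] vise 0.1077 0.0057 0.1127
```

```bash
cat >> h.py <<'E'
from scipy.spatial.transform import Rotation as Ro
def goto(X,heading=73):
    s=telemetry.read_state(); q=s["eef_rot"]; R=Ro.from_quat([q[1],q[2],q[3],q[0]])
    a=np.radians(heading); c,sn=np.cos(a),np.sin(a)
    G=Ro.from_matrix(np.array([[c,sn,0],[sn,-c,0],[0,0,-1.]]))
    print("pos",s["position"].round(4),"F",s["contact_force"].round(2),"gap",s["finger_gap"].round(4),"t",s["time"])
    print("shift",R.inv().apply(np.array(X)-s["position"]).round(4),"turn",(R.inv()*G).as_rotvec().round(3))
E
python3 - <<'E'
from h import *
print("campos",[(-P[n]["R"].T@P[n]["t"]).round(3) for n in P])
for uv in((385,97),(405,130)):
    for b in ((400,240),(440,248),(360,268)):print(uv,b,cross(uv,b))
print(cross((386,102),(360,268)))
goto([.5794,.1872,.35])
E
```

```text
campos [array([0.035, 0.925, 0.553]), array([0.351, 0.127, 1.225])]
(385, 97) (400, 240) (array([ 0.42925865, -0.09289242,  0.33553886]), np.float64(0.017856050036889348))
(385, 97) (440, 248) (array([ 0.43492344, -0.16401236,  0.32234569]), np.float64(0.021794189999248474))
(385, 97) (360, 268) (array([ 0.38625094, -0.01112517,  0.35377764]), np.float64(0.004869793571142214))
(405, 130) (400, 240) (array([ 0.41222446, -0.11728787,  0.26456751]), np.float64(0.06769983784431019))
(405, 130) (440, 248) (array([ 0.41799339, -0.19863427,  0.24293112]), np.float64(0.02806149372253906))
(405, 130) (360, 268) (array([ 0.36797076, -0.02845694,  0.28920274]), np.float64(0.03883561451286139))
(array([ 0.38538488, -0.01316996,  0.3439639 ]), np.float64(0.002225641394187897))Traceback (most recent call last):
  File "<stdin>", line 6, in <module>
  File "h.py", line 25, in goto
    print("pos",s["position"].round(4),"F",s["contact_force"].round(2),"gap",s["finger_gap"].round(4),"t",s["time"])
                                                                             ^^^^^^^^^^^^^^^^^^^^^
AttributeError: 'float' object has no attribute 'round'
```

```bash
sed -i 's/s\["finger_gap"\].round(4)/round(s["finger_gap"],4)/' h.py
python3 - <<'E'
from h import *
goto([.52,-.22,.46])
goto([.5794,.1872,.46])
E
```

```text
pos [ 0.197  -0.5398  0.2307] F [-0.09 -0.12  0.46] gap 0.0849 t 0.2
shift [ 0.4131 -0.19   -0.229 ] turn [-0.001 -0.001 -0.924]
pos [ 0.197  -0.5398  0.2307] F [-0.09 -0.12  0.46] gap 0.0849 t 0.2
shift [ 0.6084 -0.5522 -0.2285] turn [-0.001 -0.001 -0.924]
```

Request:
{"api": "drive_tool", "payload": {
  "rows": "0 0 -0.06 0 0 0 1; 0 0 -0.12 0 0 0 1; 0 0 -0.18 0 0 0 1; 0 0 -0.23 0 0 0 1; 0 0 -0.23 0 0 -0.18 1"
}}

```text
time: 0.82
position: [0.1973, -0.5413, 0.467]
eef_rot: [0.005, 0.965, 0.264, -0.001]
contact_force: [-0.4, 0.2, -0.5]
finger_gap: 0.0855
grasp_force: 0.0
```

Run:
```python
from h import *
goto([.52,-.22,.46])
goto([.5794,.1872,.46])
```

```text
pos [ 0.1973 -0.5413  0.467 ] F [-0.43  0.17 -0.51] gap 0.0855 t 0.825
shift [ 0.4413 -0.1125  0.0045] turn [ 0.007  0.007 -0.74 ]
pos [ 0.1973 -0.5413  0.467 ] F [-0.43  0.17 -0.51] gap 0.0855 t 0.825
shift [ 0.6996 -0.4328  0.0008] turn [ 0.007  0.007 -0.74 ]
```

Request:
{"api": "drive_tool", "payload": {
  "rows": "0.058 -0.015 0 0 0 -0.15 1; 0.116 -0.030 0 0 0 -0.30 1; 0.174 -0.045 0 0 0 -0.45 1; 0.232 -0.060 0 0 0 -0.6 1; 0.29 -0.075 0 0 0 -0.74 1"
}}

```text
time: 1.45
position: [0.4105, -0.3273, 0.4612]
eef_rot: [0.0, 0.804, 0.595, 0.0]
contact_force: [0.2, -0.9, 0.3]
finger_gap: 0.0858
grasp_force: 0.0
```

Run:
```python
from h import *
goto([.5794,.1872,.46])
```

```text
pos [ 0.4105 -0.3273  0.4612] F [ 0.24 -0.92  0.33] gap 0.0858 t 1.45
shift [0.5414 0.0112 0.0012] turn [0. 0. 0.]
```

Request:
{"api": "drive_tool", "payload": {
  "rows": "0.06 0.001 0 0 0 0 1; 0.12 0.002 0 0 0 0 1; 0.18 0.004 0 0 0 0 1; 0.24 0.005 0 0 0 0 1; 0.3 0.006 0 0 0 0 1"
}}

```text
time: 2.08
position: [0.5043, -0.0422, 0.4613]
eef_rot: [0.0, 0.805, 0.593, 0.0]
contact_force: [0.1, -0.3, -0.3]
finger_gap: 0.0856
grasp_force: 0.0
```

Request:
{"api": "drive_tool", "payload": {
  "rows": "0.06 0.001 0 0 0 0 1; 0.12 0.002 0 0 0 0 1; 0.18 0.004 0.02 0 0 0 1; 0.24 0.005 0.07 0 0 0 1; 0.24 0.005 0.13 0 0 0 1"
}}

```text
time: 2.7
position: [0.5806, 0.1853, 0.3403]
eef_rot: [0.001, 0.804, 0.595, 0.002]
contact_force: [0.2, -0.7, 0.4]
finger_gap: 0.0853
grasp_force: 0.0
```

Request:
{"api": "drive_tool", "payload": {
  "rows": "0 0 0.06 0 0 0 1; 0 0 0.12 0 0 0 1; 0 0 0.12 0 0 0 1; 0 0 0.12 0 0 0 1"
}}

```text
time: 3.2
position: [0.5809, 0.1821, 0.2227]
eef_rot: [0.001, 0.805, 0.593, 0.001]
contact_force: [0.4, -0.7, 1.6]
finger_gap: 0.0854
grasp_force: 0.0
```

Run:
```python
from h import *
goto([.5794,.1872,.073])
t=eyes.camera("top"); s=eyes.camera("side")
a=cv2.resize(np.clip(t[110:260,170:370,::-1]*1.5,0,255).astype("uint8"),None,fx=2,fy=2,interpolation=2)
b=cv2.resize(np.clip(s[140:290,160:360,::-1]*1.5,0,255).astype("uint8"),None,fx=2,fy=2,interpolation=2)
cv2.imwrite("pics/c2.png",np.hstack([a,b]))
```

```text
pos [0.5809 0.1821 0.2227] F [ 0.37 -0.69  1.56] gap 0.0854 t 3.2
shift [ 0.0043 -0.0033  0.1497] turn [ 0.003 -0.001 -0.004]
```

View pics/c2.png

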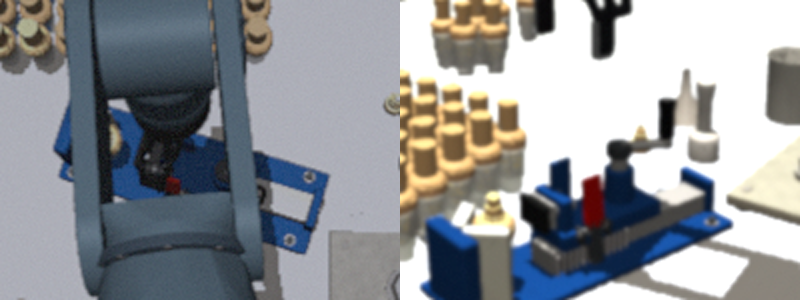

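The crop shows the fingers above the vise, with the fin top at crop (561,160) and the lever top at crop (593,180). I check the grip point from that view.

Run:
```python
from h import *
vx=np.array([np.cos(np.radians(73)),np.sin(np.radians(73)),0]);vy=np.array([-vx[1],vx[0],0]);G=np.array([.5794,.1872,0])
for n,u in(("fin top",(561,160)),("lever top",(593,179))):
    X=onplane("side",(160+(u[0]-400)/2,140+u[1]/2),.110); print(n,X,(X-G)@vx,(X-G)@vy)
s=eyes.camera("side"); h=cv2.cvtColor(s,cv2.COLOR_RGB2HSV)
m=cv2.inRange(h,(0,150,60),(8,255,255))|cv2.inRange(h,(172,150,60),(180,255,255)); m[:,300:]=0
ys,xs=np.nonzero(m); print(xs.min(),xs.max(),ys.min(),ys.max()); 
X=onplane("side",(xs[ys<ys.min()+3].mean(),ys.min()),.110);print("lever",X,(X-G)@vx,(X-G)@vy)
b=cv2.inRange(h,(105,120,30),(125,255,255)); ys,xs=np.nonzero(b[205:222,230:250]); print(xs.min()+230,xs.max()+230,ys.min()+205)
X=onplane("side",((xs.min()+xs.max())/2+230,ys.min()+206),.110);print("fin",X,(X-G)@vx,(X-G)@vy)
```

```text
fin top [0.59802131 0.1798404  0.11      ] -0.001593681199101765 -0.01995938613911734
lever top [0.54628807 0.19708056 0.11      ] -0.0002321657231617754 0.03455389240144435
252 259 229 251
lever [0.54906925 0.19631082 0.11      ] -0.0001551312348419316 0.03166918547134843
239 243 221
fin [0.59157093 0.18683667 0.11      ] 0.0032109797924022537 -0.011745346720996733
```

Request:
{"api": "drive_tool", "payload": {
  "rows": "0.004 -0.008 0.04 0 0 0 1; 0.004 -0.008 0.08 0 0 0 1; 0.004 -0.008 0.10 0 0 0 1; 0.004 -0.008 0.12 0 0 0 1; 0.004 -0.008 0.133 0 0 0 1"
}}

```text
time: 3.98
position: [0.5737, 0.1882, 0.0871]
eef_rot: [0.0, 0.805, 0.593, 0.0]
contact_force: [0.2, 0.4, 0.6]
finger_gap: 0.0851
grasp_force: 0.0
```

Request:
{"api": "drive_tool", "payload": {
  "rows": "0 0 0.013 0 0 0 1; 0 0 0.013 0 0 0 1; 0 0 0.013 0 0 0 0.8; 0 0 0.013 0 0 0 0.7"
}}

```text
time: 4.47
position: [0.5737, 0.1883, 0.075]
eef_rot: [0.0, 0.805, 0.593, 0.001]
contact_force: [-0.5, 0.3, 1.1]
finger_gap: 0.0725
grasp_force: 0.0
```

Run:
```python
from h import *
goto([.5794,.1872,.073])
s=eyes.camera("side")
crop("side",s,160,140,160,120,4,"s3.png")
```

```text
pos [0.5737 0.1883 0.075 ] F [-0.52  0.32  1.06] gap 0.0725 t 4.475
shift [0.0006 0.0058 0.002 ] turn [ 0.001 -0.001 -0.004]
```

View pics/s3.png

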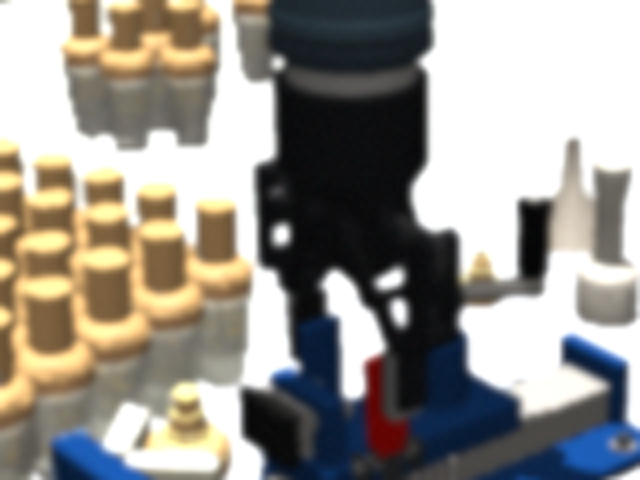

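The crop shows the fingers straddling both blades, with the near finger just outside the red lever (about 390,390). I squeeze gradually.

Request:
{"api": "drive_tool", "payload": {
  "rows": "0 0.002 0 0 0 0 0.6; 0 0.004 0 0 0 0 0.52; 0 0.005 0 0 0 0 0.45; 0 0.005 0 0 0 0 0.45"
}}

```text
time: 5.03
position: [0.5754, 0.1877, 0.0745]
eef_rot: [-0.002, 0.805, 0.593, -0.002]
contact_force: [-10.2, 2.8, 10.0]
finger_gap: 0.0621
grasp_force: 6.0
```

Request:
{"api": "drive_tool", "payload": {
  "rows": "0 0 0 0 0 0 0.36; 0 0 0 0 0 0 0.3; 0 0 0 0 0 0 0.27; 0 0 0 0 0 0 0.27"
}}

```text
time: 5.52
position: [0.5768, 0.1876, 0.0755]
eef_rot: [-0.001, 0.805, 0.593, -0.001]
contact_force: [-5.4, 0.8, 12.9]
finger_gap: 0.0554
grasp_force: 57.8
```

Request:
{"api": "drive_tool", "payload": {
  "rows": "0.004 0 0 0 0 0 0.25; 0.012 0 0 0 0 0 0.25; 0.022 0 0 0 0 0 0.25; 0.032 0 0 0 0 0 0.25; 0.040 0 0 0 0 0 0.25"
}}

```text
time: 6.15
position: [0.5864, 0.2192, 0.0755]
eef_rot: [0.001, 0.805, 0.593, -0.008]
contact_force: [-22.7, -35.8, 30.0]
finger_gap: 0.0551
grasp_force: 59.6
```

Request:
{"api": "drive_tool", "payload": {
  "rows": "0 0 0 0 0 0 0.25; 0.004 0 0 0 0 0 0.25; 0.008 0 0 0 0 0 0.25; 0.008 0 0 0 0 0 0.25"
}}

```text
time: 6.65
position: [0.5871, 0.2219, 0.0753]
eef_rot: [0.003, 0.805, 0.593, -0.012]
contact_force: [-26.5, -44.0, 34.4]
finger_gap: 0.0551
grasp_force: 59.2
```

```bash
cat >> h.py <<'E'
vx=np.array([np.cos(np.radians(73)),np.sin(np.radians(73)),0]);vy=np.array([-vx[1],vx[0],0])
def F():
    s=telemetry.read_state(); f=s["contact_force"]; d=s["position"]-np.array([.5794,.1872,0]); print("t",s["time"],"F vise",(f@vx).round(2),(f@vy).round(2),"pos vise",(d@vx).round(4),(d@vy).round(4),s["position"].round(4))
E
python3 - <<'E'
from h import *
F()
s=eyes.camera("side")
crop("side",s,150,180,160,120,4,"s4.png")
E
```

```text
t 6.65 F vise -49.8 12.51 pos vise 0.0354 0.0027 [0.5871 0.2219 0.0753]
```

View pics/s4.png

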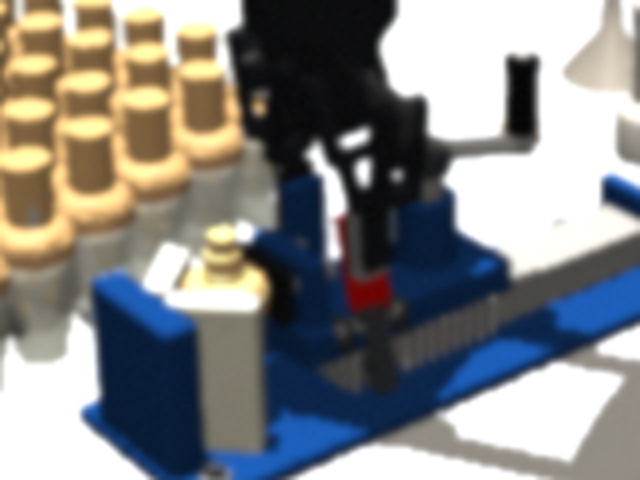

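The crop shows the pad right at the bottle (about 280,285), and the force is already too high. I back off now.

Request:
{"api": "drive_tool", "payload": {
  "rows": "-0.006 0 0 0 0 0 0.25; -0.011 0 0 0 0 0 0.25; -0.011 0 0 0 0 0 0.25"
}}

```text
time: 7.08
position: [0.5856, 0.2166, 0.0754]
eef_rot: [0.001, 0.804, 0.594, -0.007]
contact_force: [-14.8, -20.3, 22.0]
finger_gap: 0.0553
grasp_force: 62.9
```

Run:
```python
from h import *
F()
t=eyes.camera("top");s=eyes.camera("side")
a=cv2.resize(np.clip(t[140:240,180:280,::-1]*1.7,0,255).astype("uint8"),(400,400),interpolation=2)
b=cv2.resize(np.clip(s[210:290,170:250,::-1]*1.5,0,255).astype("uint8"),(400,400),interpolation=2)
cv2.imwrite("pics/c5.png",np.hstack([a,b]))
```

```text
t 7.075 F vise -23.73 8.27 pos vise 0.03 0.0027 [0.5856 0.2166 0.0754]
```

View pics/c5.png

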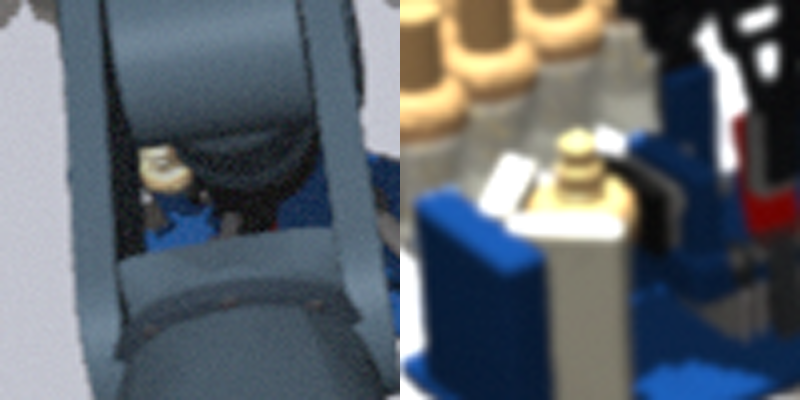

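The force falls linearly at about 4.8 N/mm, so first contact was at roughly 25 mm of travel, which matches the 22–26 mm gap measured in the pictures. I back off to light touch.

Request:
{"api": "drive_tool", "payload": {
  "rows": "-0.005 0 0 0 0 0 0.25; -0.008 0 0 0 0 0 0.25; -0.008 0 0 0 0 0 0.25; -0.008 0 0 0 0 0 0.25"
}}

```text
time: 7.68
position: [0.5845, 0.2131, 0.0754]
eef_rot: [-0.0, 0.804, 0.594, -0.003]
contact_force: [-7.4, -5.7, 16.1]
finger_gap: 0.0551
grasp_force: 64.8
```

Run:
```python
from h import *
F()
```

```text
t 7.675 F vise -7.6 5.39 pos vise 0.0263 0.0027 [0.5845 0.2131 0.0754]
```

Request:
{"api": "drive_tool", "payload": {
  "rows": "-0.0015 0 0 0 0 0 0.25; -0.0015 0 0 0 0 0 0.3; -0.0015 0 0 0 0 0 0.4; -0.0015 0 0 0 0 0 0.55; -0.0015 0 0 0 0 0 0.75"
}}

```text
time: 8.3
position: [0.5854, 0.213, 0.0737]
eef_rot: [-0.0, 0.805, 0.593, -0.001]
contact_force: [1.6, -0.4, 0.4]
finger_gap: 0.075
grasp_force: 0.0
```

Request:
{"api": "drive_tool", "payload": {
  "rows": "0 -0.003 0 0 0 0 1; 0 -0.003 0 0 0 0 1; 0 -0.003 -0.04 0 0 0 1; 0 -0.003 -0.09 0 0 0 1; 0 -0.003 -0.14 0 0 0 1"
}}

```text
time: 8.93
position: [0.5832, 0.2138, 0.2157]
eef_rot: [0.0, 0.805, 0.593, 0.0]
contact_force: [0.3, 0.5, -0.5]
finger_gap: 0.0854
grasp_force: 0.0
```

Run:
```python
from h import *
F(); s=eyes.camera("side")
crop("side",s,160,170,170,120,4.4,"s6.png")
```

```text
t 8.925 F vise 0.54 -0.18 pos vise 0.0265 0.0042 [0.5832 0.2138 0.2157]
```

View pics/s6.png

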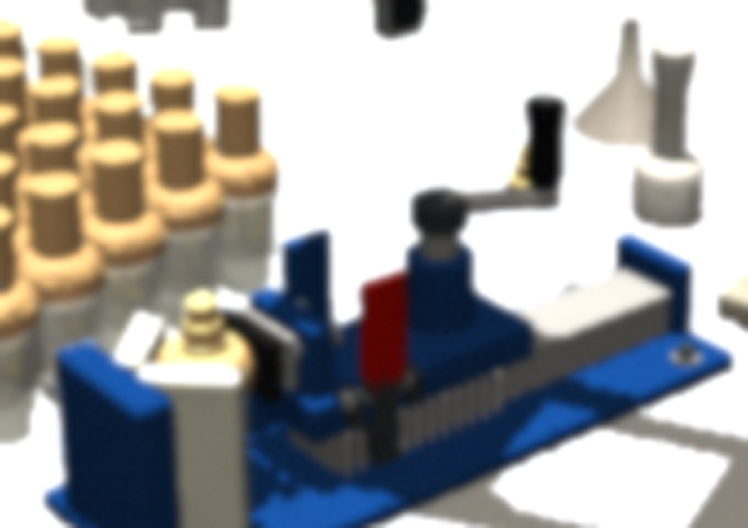

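The crop shows the lever upright at rest (385,330), the pad at the bottle, and the crank grip spanning (545,100–195). I locate the knob next.

Run:
```python
from h import *
s=eyes.camera("side")
g=s[185:225,272:295].max(2); m=(g<70).astype("uint8"); k,l,st,ce=cv2.connectedComponentsWithStats(m); 
i=1+st[1:,4].argmax(); print(st[i],ce[i]+[272,185])
u=ce[i]+[272,185]; X=onplane("side",u,.145); G=np.array([.5794,.1872,0]); print("knob",X,(X-G)@vx,(X-G)@vy)
h=cv2.cvtColor(s,cv2.COLOR_RGB2HSV)
m=cv2.inRange(h,(0,150,60),(8,255,255))|cv2.inRange(h,(172,150,60),(180,255,255)); m[:,300:]=0
ys,xs=np.nonzero(m); X=onplane("side",(xs[ys<ys.min()+3].mean(),ys.min()),.110);print("lever",X,(X-G)@vx,(X-G)@vy)
for k in ((.534,.1183),(.5355,.119)): 
    print(proj("side",[*k,.123]),proj("side",[*k,.167]),[170/1,1])
```

```text
[  7   8   9  23 149] [283.25503356 203.43624161]
knob [0.52894289 0.12736194 0.145     ] -0.07197565301705007 0.030757419019370614
lever [0.55245883 0.2196102  0.11      ] 0.023117189178864326 0.035239793169517565
[[283.32943201 211.23429884]] [[283.71979261 191.42946013]] [170.0, 1]
[[282.53194253 211.17988485]] [[282.90834257 191.3776602 ]] [170.0, 1]
```

Run:
```python
from h import *
goto([.5325,.119,.132])
t=eyes.camera("top"); g=t[180:225,270:320].max(2)
crop("top",t,220,150,120,90,6,"t7.png")
```

```text
pos [0.5872 0.2146 0.2219] F [0.59 0.24 0.75] gap 0.0855 t 9.025
shift [-0.108  -0.0249  0.089 ] turn [ 0.012 -0.006 -0.004]
```

View pics/t7.png

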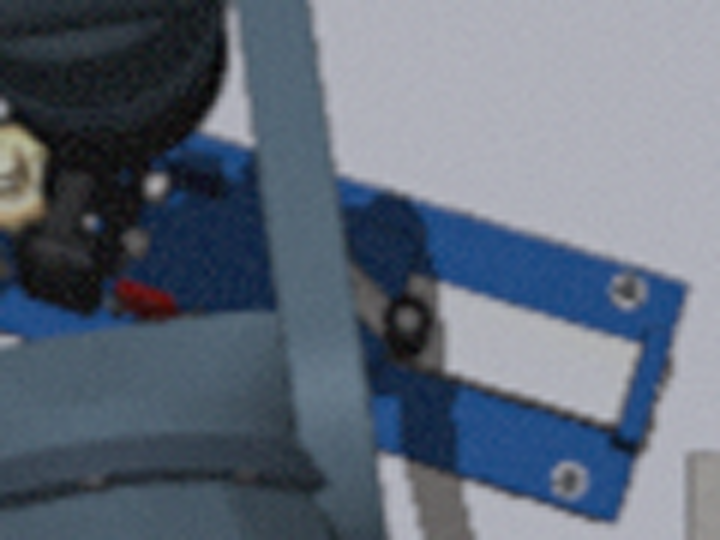

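The crop shows the crank grip's top at crop (408,322), which is full-image pixel (287.6,203.2).

Run:
```python
from h import *
X=onplane("top",(220+408.5/6-.5,150+322.5/6-.5),.167);print(X)
goto([X[0],X[1],.132])
```

```text
[0.53305752 0.11914621 0.167     ]
pos [0.5856 0.2143 0.2185] F [-0.55 -0.93  0.48] gap 0.085 t 9.075
shift [-0.1067 -0.0226  0.086 ] turn [ 0.007 -0.004 -0.004]
```

Request:
{"api": "drive_tool", "payload": {
  "rows": "-0.05 -0.011 0 0 0 0 1; -0.106 -0.022 0 0 0 0 1; -0.106 -0.022 0.04 0 0 0 1; -0.106 -0.022 0.07 0 0 0 1; -0.106 -0.022 0.07 0 0 0 1"
}}

```text
time: 9.7
position: [0.5278, 0.1189, 0.1406]
eef_rot: [-0.002, 0.805, 0.593, -0.003]
contact_force: [0.3, 0.1, -0.2]
finger_gap: 0.0852
grasp_force: 0.0
```

Run:
```python
from h import *
goto([.533,.1191,.132])
```

```text
pos [0.5278 0.1189 0.1406] F [ 0.27  0.08 -0.24] gap 0.0852 t 9.7
shift [0.0018 0.0049 0.0086] turn [-0.007  0.002 -0.005]
```

Request:
{"api": "drive_tool", "payload": {
  "rows": "0.001 0.004 0.009 0 0 0 1; 0.001 0.004 0.009 0 0 0 0.3; 0.001 0.004 0.009 0 0 0 -0.3; 0.001 0.004 0.009 0 0 0 -0.45; 0.001 0.004 0.009 0 0 0 -0.5"
}}

```text
time: 10.32
position: [0.5349, 0.119, 0.1355]
eef_rot: [0.0, 0.805, 0.593, 0.0]
contact_force: [0.4, 0.5, 1.1]
finger_gap: 0.0214
grasp_force: 0.2
```

Run:
```python
from h import *
F();goto([.533,.1191,.132])
```

```text
t 10.325 F vise 0.56 -0.29 pos vise -0.0782 0.0226 [0.5349 0.119  0.1355]
pos [0.5349 0.119  0.1355] F [0.44 0.45 1.07] gap 0.0214 t 10.325
shift [-0.0005 -0.0019  0.0035] turn [ 0.    -0.    -0.004]
```

Request:
{"api": "drive_tool", "payload": {
  "rows": "0 0 0.003 0 0 0 -0.6; 0 0 0.003 0 0 0 -1; 0 0 0.003 0 0 0 -1; 0 0 0.003 0 0 0 -1"
}}

```text
time: 10.82
position: [0.535, 0.1189, 0.1351]
eef_rot: [0.0, 0.805, 0.593, 0.0]
contact_force: [-9.6, -0.7, 20.3]
finger_gap: 0.0176
grasp_force: 57.9
```

```bash
cat >> h.py <<'E'
# hub estimate in (grip0-frame) vise coords: a(crank)
H=np.array([-.0600+.0233,.0012])
def arc(da=[.1,.2,.3,.4,.5],lag=0):
    s=telemetry.read_state(); f=s["contact_force"]; p=s["position"]-np.array([.5794,.1872,0]); v=np.array([p@vx,p@vy])-H
    a=np.arctan2(v[1],-v[0])%(2*np.pi); r=np.hypot(*v)
    tan=np.array([np.sin(a),np.cos(a)]); rad=np.array([-np.cos(a),np.sin(a)]); fv=np.array([f@vx,f@vy])
    print("t",s["time"],"angle",a.round(3),"r",r.round(4),"Ftan",(fv@tan).round(2),"Frad",(fv@rad).round(2),"Fz",f[2].round(1),"gap",round(s["finger_gap"],4),"z",s["position"][2].round(4))
    q=s["eef_rot"]; R=Ro.from_quat([q[1],q[2],q[3],q[0]])
    for d in da:
        g=H+.05*np.array([-np.cos(a+d),np.sin(a+d)])-H-v
        print(d,(g[0]).round(4),(-g[1]).round(4))
E
python3 - <<'E'
from h import *
arc()
E
```

```text
t 10.825 angle 0.473 r 0.0467 Ftan 6.4 Frad 7.17 Fz 20.3 gap 0.0176 z 0.1351
0.1 -0.0005 -0.0058
0.2 0.0025 -0.0099
0.3 0.0058 -0.0136
0.4 0.0094 -0.017
0.5 0.0134 -0.0201
```

```bash
sed -i 's/^H=.*/H=np.array([-.0336,.0010])/' h.py
cat >> h.py <<'E'
def nxt(ac,da):
    for d in da: print(d,(.05*(np.cos(ac)-np.cos(ac+d))).round(4),(.05*(np.sin(ac)-np.sin(ac+d))).round(4))
E
python3 - <<'E'
from h import *
nxt(.48,[.08,.16,.24,.32,.4])
nxt(.88,[.1,.2,.3,.4,.5])
E
```

```text
0.08 0.002 -0.0035
0.16 0.0042 -0.0068
0.24 0.0068 -0.0099
0.32 0.0095 -0.0128
0.4 0.0125 -0.0154
0.1 0.004 -0.003
0.2 0.0083 -0.0056
0.3 0.0128 -0.0077
0.4 0.0175 -0.0094
0.5 0.0224 -0.0106
```

Request:
{"api": "drive_tool", "payload": {
  "rows": "0.002 -0.0035 -0.003 0 0 0 -1; 0.0042 -0.0069 -0.003 0 0 0 -1; 0.0067 -0.0099 -0.003 0 0 0 -1; 0.0094 -0.0128 -0.003 0 0 0 -1; 0.0125 -0.0154 -0.003 0 0 0 -1"
}}

```text
time: 11.45
position: [0.5249, 0.1329, 0.1359]
eef_rot: [0.002, 0.805, 0.593, -0.001]
contact_force: [0.5, -11.6, 3.6]
finger_gap: 0.0173
grasp_force: 60.0
```

Run:
```python
from h import *
arc([])
```

```text
t 11.45 angle 0.8 r 0.0492 Ftan -10.59 Frad 4.88 Fz 3.6 gap 0.0173 z 0.1359
```

Run:
```python
from h import *
nxt(.88,[.05,.1,.15,.2,.25]); nxt(1.13,[.05,.1,.15,.2,.25])
```

```text
0.05 0.002 -0.0015
0.1 0.004 -0.003
0.15 0.0061 -0.0043
0.2 0.0083 -0.0056
0.25 0.0105 -0.0067
0.05 0.0023 -0.001
0.1 0.0046 -0.0019
0.15 0.007 -0.0027
0.2 0.0094 -0.0033
0.25 0.0119 -0.0039
```

Request:
{"api": "drive_tool", "payload": {
  "rows": "0.002 -0.0016 0 0 0 0 -1; 0.004 -0.003 0 0 0 0 -1; 0.006 -0.0044 0 0 0 0 -1; 0.008 -0.0056 0 0 0 0 -1; 0.0105 -0.007 0 0 0 0 -1"
}}

```text
time: 12.08
position: [0.5205, 0.1449, 0.1358]
eef_rot: [0.002, 0.805, 0.593, -0.001]
contact_force: [-2.5, -12.0, 4.9]
finger_gap: 0.0175
grasp_force: 60.2
```

Run:
```python
from h import *
arc([])
```

```text
t 12.075 angle 1.059 r 0.0493 Ftan -11.23 Frad 5.04 Fz 4.9 gap 0.0175 z 0.1358
```

Request:
{"api": "drive_tool", "payload": {
  "rows": "0.0018 -0.002 0 0 0 0 -1; 0.0042 -0.003 0 0 0 0 -1; 0.0066 -0.0038 0 0 0 0 -1; 0.009 -0.0044 0 0 0 0 -1; 0.0115 -0.005 0 0 0 0 -1"
}}

```text
time: 12.7
position: [0.5192, 0.1574, 0.1357]
eef_rot: [0.002, 0.805, 0.593, -0.001]
contact_force: [-2.6, -10.8, 4.5]
finger_gap: 0.0172
grasp_force: 60.2
```

Run:
```python
from h import *
arc([])
nxt(1.38,[.05,.1,.15,.2,.25]); nxt(1.63,[.05,.1,.15,.2,.25])
```

```text
t 12.7 angle 1.315 r 0.0495 Ftan -10.86 Frad 2.15 Fz 4.5 gap 0.0172 z 0.1357
0.05 0.0025 -0.0004
0.1 0.0049 -0.0007
0.15 0.0074 -0.0009
0.2 0.0099 -0.0009
0.25 0.0124 -0.0008
0.05 0.0025 0.0002
0.1 0.005 0.0005
0.15 0.0074 0.001
0.2 0.0099 0.0016
0.25 0.0123 0.0023
```

Request:
{"api": "drive_tool", "payload": {
  "rows": "0.001 -0.0002 0 0 0 0 -1; 0.002 -0.0003 0 0 0 0 -1; 0.003 -0.0004 0 0 0 0 -1; 0.004 -0.0005 0 0 0 0 -1; 0.005 -0.0007 0 0 0 0 -1"
}}

```text
time: 13.32
position: [0.5196, 0.1624, 0.1357]
eef_rot: [0.002, 0.805, 0.593, -0.002]
contact_force: [-3.7, -12.2, 5.7]
finger_gap: 0.0173
grasp_force: 60.3
```

Run:
```python
from h import *
arc([])
```

```text
t 13.325 angle 1.416 r 0.0495 Ftan -12.61 Frad 1.91 Fz 5.7 gap 0.0173 z 0.1357
```

Request:
{"api": "drive_tool", "payload": {
  "rows": "0.0008 0 0 0 0 0 -1; 0.0016 0 0 0 0 0 -1"
}}

```text
time: 13.58
position: [0.5199, 0.1639, 0.1356]
eef_rot: [0.002, 0.805, 0.593, -0.002]
contact_force: [-4.3, -11.4, 6.0]
finger_gap: 0.0176
grasp_force: 60.3
```

Run:
```python
from h import *
arc([]); s=eyes.camera("side"); arc([])
crop("side",s,165,195,100,80,7,"s8.png")
```

```text
t 13.575 angle 1.448 r 0.0495 Ftan -11.96 Frad 2.3 Fz 6.0 gap 0.0176 z 0.1356
t 13.625 angle 1.45 r 0.0495 Ftan -11.69 Frad 2.45 Fz 5.7 gap 0.0175 z 0.1356
```

View pics/s8.png

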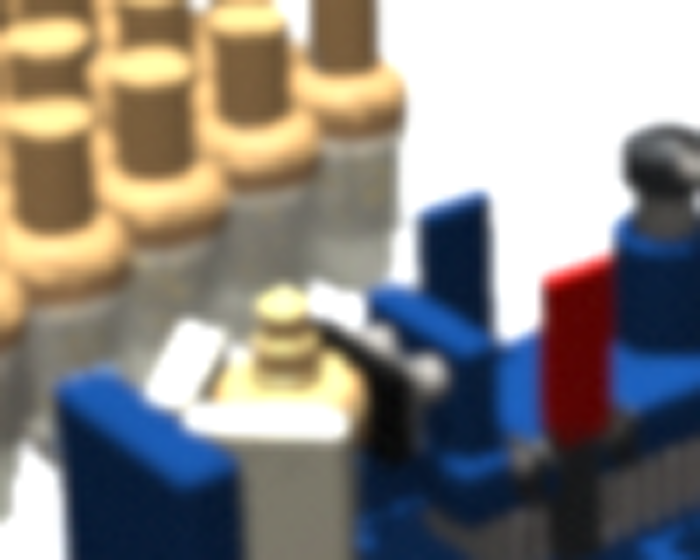

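The crop shows the pad extended against the gold collar, the bottle upright in the V, and the lever upright. The load is building, so I take small steps.

Request:
{"api": "drive_tool", "payload": {
  "rows": "0.001 0 0 0 0 0 -1; 0.002 0 0 0 0 0 -1; 0.003 0 0 0 0 0 -1"
}}

```text
time: 14.0
position: [0.5205, 0.1669, 0.1356]
eef_rot: [0.001, 0.805, 0.593, -0.002]
contact_force: [-5.7, -11.1, 6.9]
finger_gap: 0.0172
grasp_force: 60.4
```

Run:
```python
from h import *
arc([])
```

```text
t 14.0 angle 1.509 r 0.0494 Ftan -12.12 Frad 2.96 Fz 6.9 gap 0.0172 z 0.1356
```

Request:
{"api": "drive_tool", "payload": {
  "rows": "0.001 0 0 0 0 0 -1; 0.002 0 0 0 0 0 -1"
}}

```text
time: 14.25
position: [0.521, 0.1688, 0.1356]
eef_rot: [0.001, 0.805, 0.593, -0.002]
contact_force: [-4.9, -11.2, 6.4]
finger_gap: 0.0175
grasp_force: 60.4
```

Run:
```python
from h import *
arc([])
```

```text
t 14.25 angle 1.549 r 0.0494 Ftan -12.09 Frad 1.67 Fz 6.4 gap 0.0175 z 0.1356
```

Request:
{"api": "drive_tool", "payload": {
  "rows": "0.0014 0 0 0 0 0 -1; 0.0028 0.0001 0 0 0 0 -1; 0.0042 0.0002 0 0 0 0 -1; 0.0056 0.0003 0 0 0 0 -1"
}}

```text
time: 14.75
position: [0.5229, 0.1741, 0.1356]
eef_rot: [0.001, 0.805, 0.593, -0.002]
contact_force: [-5.4, -10.8, 6.5]
finger_gap: 0.0174
grasp_force: 60.4
```

Run:
```python
from h import *
arc([])
```

```text
t 14.75 angle 1.662 r 0.0494 Ftan -12.03 Frad 0.9 Fz 6.5 gap 0.0174 z 0.1356
```

Request:
{"api": "drive_tool", "payload": {
  "rows": "0.001 0.0001 0 0 0 0 -1; 0.002 0.0002 0 0 0 0 -1"
}}

```text
time: 15.0
position: [0.5237, 0.1759, 0.1355]
eef_rot: [0.001, 0.805, 0.593, -0.002]
contact_force: [-4.7, -12.0, 5.8]
finger_gap: 0.0175
grasp_force: 60.4
```

Run:
```python
from h import *
arc([])
```

```text
t 15.0 angle 1.702 r 0.0494 Ftan -12.86 Frad -0.69 Fz 5.8 gap 0.0175 z 0.1355
```

Run:
```python
from h import *
s=eyes.camera("side"); G=np.array([.5794,.1872,0]); arc([])
h=cv2.cvtColor(s,cv2.COLOR_RGB2HSV)
m=cv2.inRange(h,(0,150,60),(8,255,255))|cv2.inRange(h,(172,150,60),(180,255,255)); m[:,300:]=0
ys,xs=np.nonzero(m); print(xs.min(),xs.max(),ys.min(),ys.max());X=onplane("side",(xs[ys<ys.min()+3].mean(),ys.min()),.110);print("lever",(X-G)@vx,(X-G)@vy)
s0=cv2.imread("pics/s6.png")
h=cv2.cvtColor(s0,cv2.COLOR_BGR2HSV);m=cv2.inRange(h,(0,150,60),(8,255,255))|cv2.inRange(h,(172,150,60),(180,255,255))
ys,xs=np.nonzero(m); print("before",160+xs.min()/4.4,160+xs.max()/4.4,170+ys.min()/4.4,170+ys.max()/4.4)
```

```text
t 15.05 angle 1.704 r 0.0494 Ftan -12.85 Frad 0.34 Fz 6.6 gap 0.0179 z 0.1355
243 252 232 254
lever 0.018355817515682896 0.033568118335217285
before 242.27272727272725 252.04545454545453 232.95454545454544 257.0454545454545
```

Request:
{"api": "drive_tool", "payload": {
  "rows": "0.001 0.0001 0 0 0 0 -1; 0.002 0.0003 0 0 0 0 -1; 0.003 0.0005 0 0 0 0 -1"
}}

```text
time: 15.42
position: [0.525, 0.1785, 0.1355]
eef_rot: [0.001, 0.805, 0.593, -0.002]
contact_force: [-5.7, -11.2, 6.5]
finger_gap: 0.0175
grasp_force: 60.4
```

Run:
```python
from h import *
arc([])
```

```text
t 15.425 angle 1.762 r 0.0494 Ftan -12.53 Frad -0.21 Fz 6.5 gap 0.0175 z 0.1355
```

Request:
{"api": "drive_tool", "payload": {
  "rows": "0.001 0.0002 0 0 0 0 -1; 0.002 0.0004 0 0 0 0 -1; 0.003 0.0006 0 0 0 0 -1"
}}

```text
time: 15.8
position: [0.5265, 0.1811, 0.1355]
eef_rot: [0.001, 0.805, 0.593, -0.002]
contact_force: [-4.7, -12.2, 5.8]
finger_gap: 0.0173
grasp_force: 60.4
```

Run:
```python
from h import *
arc([])
```

```text
t 15.8 angle 1.823 r 0.0494 Ftan -12.83 Frad -2.34 Fz 5.8 gap 0.0173 z 0.1355
```

Drag along the grip's path is about 12.8 N and rising slowly, inside the firm band. I stop here, relax the arm, then let go and rise.

Request:
{"api": "drive_tool", "payload": {
  "rows": "-0.002 0 0 0 0 0 -1; -0.0025 0 0 0 0 0 -0.5; -0.0025 0 0 0 0 0 0; -0.0025 0 0 0 0 0 0.6; -0.0025 0 -0.003 0 0 0 1"
}}

```text
time: 16.42
position: [0.5262, 0.1816, 0.138]
eef_rot: [-0.0, 0.805, 0.593, -0.0]
contact_force: [-0.1, 0.3, 0.6]
finger_gap: 0.0748
grasp_force: 0.0
```

Request:
{"api": "drive_tool", "payload": {
  "rows": "0 0 -0.03 0 0 0 1; 0 0 -0.08 0 0 0 1; 0 0 -0.14 0 0 0 1; -0.03 0 -0.18 0 0 0 1; -0.03 0 -0.18 0 0 0 1"
}}

```text
time: 17.05
position: [0.5193, 0.152, 0.3229]
eef_rot: [0.002, 0.805, 0.593, 0.003]
contact_force: [0.2, 0.2, -0.9]
finger_gap: 0.0856
grasp_force: 0.0
```

Run:
```python
from h import *
F(); s=eyes.camera("side")
crop("side",s,160,170,170,120,4.4,"s9.png")
```

```text
t 17.05 F vise 0.25 -0.12 pos vise -0.0513 0.0472 [0.5193 0.152  0.3229]
```

View pics/s9.png

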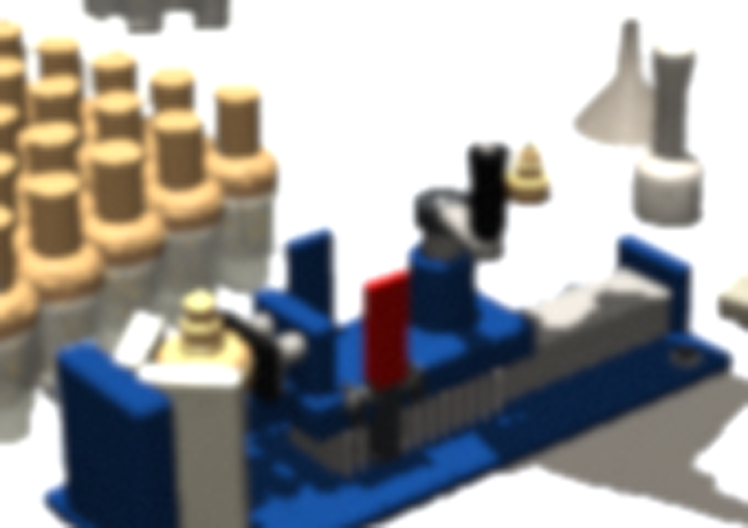

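The final view shows the bottle upright in the V with the pad on its collar, the lever at rest (388,330), and the gripper clear. I hand it in.

```bash
python3 -c "
from rig import workorder; print(workorder.sign_off())"
```

```text
the job is handed in; nothing more can be done
None
```

The bottle is clamped upright with the lever back at rest, about 12.8 N of drag at the crank and the gripper clear of everything, and the job is handed in; however, while sliding the jaw I overran contact and pressed the pad on the bottle with about 50 N for roughly half a second before backing off.

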